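# Load the spacer ring on the casting core and close the keeper

### The arm

A 6-joint arm with a two-finger parallel gripper is mounted at the origin on the work surface. World frame = base frame: x ahead of the robot, y to its left, z up, the work surface at z = 0. Lengths are in m, angles in rad, forces in N, time in s.
With the tool pointing down it reaches from about 0.25 to 0.775 m from the base axis. Payload 4 kg.
Tool frame: the origin (TCP) lies midway between the tips of the shut fingers; the grasp point (between the pads) lies 19 mm behind it; z points along the fingers, y is the line along which they close (so a half turn about z gives the same grasp; the last joint's range is limited). The gripper opens to 94 mm and grips with 3 to 60 N. Pads are 16 mm wide; open, the fingers measure 119 mm over their backs; the gripper's body (75 mm by 177 mm) begins 78 mm behind the grasp point.
Start: joints at [-1.206, 0.087, 1.371, -0, 1.684, -0.103], TCP at [0.248, -0.491, 0.206] pointing down, gripper open.
Joint ranges: [-3.1, 3.1], [-0.76, 2.03], [0.27, 2.55], [-1.08, 4.22], [0.17, 2.65], [-2.57, 2.57]. Speed limits (rad/s): [2.79, 2.79, 3.14, 3.14, 3.14, 3.14].

### API

Orientations are given as a unit quaternion [w, x, y, z].
In Python, from bench import robot gives the robot as it stands.
- The arm moves only by the tool step_arm, never from a script. Its argument "deltas" is a list of rows, each a list of 5 numbers: the closure, from -1 (fully open) to 1 (shut), then the shift along the tool's x, y, z in units of 0.05 m (1.0 is 0.05 m), then the turn about the tool's z in units of 0.5 rad (1.0 is 0.5 rad). A call has exactly 5 rows; each row shifts and turns the commanded pose from where the row before left it, along the tool's axes as they then stand; what a row does not reach is not made up. A row lasts 1/10 s, in which the tool goes at most 50 mm and 8.59 degrees, less where a joint would pass 70% of its speed; a pose out of reach is approached as far as the arm can. A call with a number of a shift or a turn outside -1 to 1 is refused whole. A call with a gripper value outside its range is refused whole. The fingers move at their own pace and stop on an object; "grip_force" is the grip in N (left out, the last holds). Time passes only in rows, so rows that do not move let the fingers close, or fill a call up. It gives the time, the measured TCP pose, the force, the opening and the grip force at its end, in the units of the state.
- robot.state(): the state, without advancing time (a new reading comes with each control period).
- robot.camera(name): name is "scene" or "top" or "wrist"; returns (picture, depth): 480x640x3 uint8, red, green, blue; 480x640 float32, m along the optical axis (not along the pixel's ray), 0 where there is no reading.
- robot.camera_info(name): a dict with "K" (3x3 intrinsics, pixels), "distortion" ([k1, k2, p1, p2, k3] as OpenCV has them; the pictures are not rectified), "R" (3x3) and "t" (3): a world point X has camera coordinates R X + t. Camera axes: x right, y down, z forward; pixel columns grow to the right and rows downward; lengths in m; the calibration is good to about 2 mm. A picture is of the moment at which its call begins: read the wrist's pose just before it. camera_info takes no time and is no camera call; for the wrist camera it gives the pose at the moment of the call.
- robot.finish_job(): hands the job in; it is judged then, once.
The state is a dict: "t": time; "joint_positions": joint angles; "qd": joint speeds; "tau": joint torques, N m; "tcp_pos": TCP position; "orientation": TCP orientation; "contact_force": force on the tool from outside, world axes, zero at the start; "torque": the same for the moment, N m; "finger_gap": finger opening in m; "gripper_force": force on a finger pad.
Only numpy, scipy, OpenCV 4.12 (cv2) and the standard library are available. Lean on these libraries where they do the work, as an engineer would, in place of code of your own. Each camera call takes 0.05 s, during which the arm holds its last target. There are 200 camera calls.

### The job

Load the casting station: of the two white spacer rings lying on its deck, slide the one whose bore fits the steel core shaft across the deck, without lifting it off, until it slips down over the shaft and sits fully home and level in the round well. Then swing the steel keeper arm over the ring, all the way to its stop across the shaft. Leave the other ring and the cup on the deck where they are.

Things in the scene. Friction and masses are not known exactly. Their poses are not given: they have to be found in the camera images.
- station: Fixed casting station: flat aluminium deck 280 mm (its x) by 420 mm (its y) on a grey base, deck surface 70 mm above the table, no rims or rails. Origin: centre of the underside, z up. Round well 106 mm across, 30 mm deep, centred at x 0, y +90 mm; in its middle stands the steel core shaft, 42 mm across.
- core_seat (a point): Centre of the well's floor, on the shaft's axis, 30 mm below the deck surface. Axes as the station's.
- core_top (a point): Centre of the shaft's top face, 1 mm below the deck surface, so that a ring can be slid across the deck onto it.
- ring: White plastic spacer ring that fits: outer diameter 100 mm, bore 46 mm, height 40 mm, about 0.25 kg, loose on the deck. Origin: centre of its underside, z along its axis. Home in the well its underside is on the well's floor and its top stands 10 mm above the deck.
- ring_small_bore: The other white plastic ring: same outer diameter 100 mm and height 40 mm, but bore 30 mm, too small for the shaft. Loose on the deck. Origin: centre of its underside.
- cup: Grey plastic measuring cup, 70 mm tall, 56 mm across the rim, standing on the deck near its far left corner. Origin: centre of its underside.
- keeper (a joint): Angle of the keeper arm about its upright pivot (rad). 0: closed against its stop, the arm lying along the station's +x across the shaft. It grows anticlockwise seen from above: at 1.57 the arm points along the station's +y, clear of the well. Stop at 1.9. It turns with light friction and stays where left.
- keeper_pivot (a point): Pivot axis of the keeper arm at deck height: x -95 mm, y +90 mm in the station's frame, axes as the station's. Pivot boss 30 mm across, 32 mm high. The arm is a steel bar 24 mm wide, 10 mm thick, reaching 154 mm from the pivot, its underside 14 mm above the deck: it passes over a ring that is home and is blocked by one that is not.
- keeper_peg (a point): Centre of the top of the upright black peg on the keeper arm: peg 18 mm across, 145 mm from the pivot, standing 35 mm above the arm's top; its top is 59 mm above the deck. Axes: x along the arm, away from the pivot.
Not all that is in view belongs to the job. What is shaped like the ring but green or red is not meant.

How it is judged:
On the way, in this order (a step that is already met when the one before it is completed fails the run):
1. the fitting ring is over the shaft and home in the well while the keeper arm is still open (z of ring in the frame of core_seat below 0.005 m and horizontal distance between ring and core_seat below 0.006 m and angle between ring's own z axis and vertical below 0.07 rad and value of joint keeper above 0.5 rad), for 0.2 s.
2. the keeper arm is closed to its stop over the ring (value of joint keeper below 0.1 rad), for 0.2 s.
At the end, for the whole second after the job is handed in: The fitting ring is at rest over the shaft with its underside within 5 mm of the well's floor, within 6 mm of the shaft's axis and level within 0.07 rad; the keeper arm is within 0.1 rad of its stop over it; the other ring and the cup are within 30 mm of where they began, the cup upright (z of ring in the frame of core_seat below 0.005 m and horizontal distance between ring and core_seat below 0.006 m and angle between ring's own z axis and vertical below 0.07 rad and linear speed of ring below 0.02 m/s and value of joint keeper below 0.1 rad and distance of each of ring_small_bore, cup from where it was at the start of the episode below 0.03 m and angle between cup's own z axis and vertical below 0.3 rad); the robot touches nothing.
It fails at once if the fitting ring is lifted more than 20 mm off the deck (z of ring in the frame of station above 0.09 m).
It fails at once if the other ring is moved more than 30 mm (distance of ring_small_bore from where it was at the start of the episode above 0.03 m).
It fails at once if the cup is moved more than 30 mm or tipped over (distance of cup from where it was at the start of the episode above 0.03 m or angle between cup's own z axis and vertical above 0.5 rad).
It also fails if it takes over 61 s, if anything falls off the work surface, if the arm or the gripper's body presses on something with over 40 N, if the wrist force passes 120 N, or if a joint passes its speed limit or range.

## Working session

There is one attempt and no reset: what is moved stays moved. The work goes in short steps, Python scripts to look and compute and a tool call to move; the robot and the scene stay as the last step left them, time stands still between calls to the robot, and variables do not carry over. Pictures are saved under pics/ and viewed, at most 10 in all, crops included, and the job is handed in when it is done.

Besides the shell and the picture viewer there is one more tool, called as name(argument=value, ...), one argument or row to a line, values as JSON. step_arm: Moves the arm, as the interface text tells. Its arguments: {"type":"object","properties":{"deltas":{"type":"array"},"grip_force":{"type":"number"}},"required":["deltas"]}

```bash
mkdir -p pics
cat > h.py <<'E'
import numpy as np,cv2
from bench import robot
def info(n):
    c=robot.camera_info(n);return np.array(c["K"]),np.array(c["distortion"]),np.array(c["R"]),np.array(c["t"])
def ray(c,uv):
    K,d,R,t=c;p=cv2.undistortPoints(np.array(uv,float).reshape(-1,1,2),K,d).reshape(-1,2)
    D=np.c_[p,np.ones(len(p))]@R;return -R.T@t,D
def plane(c,uv,z):
    o,D=ray(c,uv);return o+D*((z-o[2])/D[:,2])[:,None]
def cloud(c,dep):
    v,u=np.mgrid[0:480,0:640];uv=np.c_[u.ravel(),v.ravel()].astype(float)
    o,D=ray(c,uv);return (o+D*dep.reshape(-1,1)).reshape(480,640,3)
E
python3 - <<'E'
from h import *
for n in("scene","top"):
    c=info(n);p,d=robot.camera(n);cv2.imwrite(f"pics/{n}.png",p[...,::-1]);np.savez(f"{n}.npz",p=p,d=d)
    print(n,-c[2].T@c[3],c[2][2])
print(robot.state())
E
```

```text
scene [0.81987253 0.35328885 0.83578208] [-0.3581701  -0.41490369 -0.83640248]
top [ 0.36556964 -0.0153714   1.27156174] [ 0.11701698 -0.00110238 -0.9931293 ]
{'t': 0.1, 'joint_positions': array([-1.20613585e+00,  8.78955151e-02,  1.37209687e+00, -1.30303285e-05,
        1.68359416e+00, -1.03067214e-01]), 'qd': array([-4.62646059e-04, -8.23250806e-04, -2.90689445e-03,  1.24171473e-03,
       -5.32744174e-06, -1.87523610e-03]), 'tau': array([ 2.56260340e-03, -3.41255522e+01, -3.03299654e+01,  7.21981446e-02,
        3.04870738e-02, -9.51519473e-05]), 'tcp_pos': array([ 0.24780389, -0.49046076,  0.20441651]), 'orientation': array([-9.87585920e-04,  9.72777944e-01,  2.31737088e-01, -1.36444877e-04]), 'contact_force': array([-1.23972346,  0.4172123 , -0.79420248]), 'torque': array([-0.00966006,  0.04816852, -0.00040853]), 'gripper_force': 0.0, 'finger_gap': 0.09371038593767514}
```

View pics/top.png

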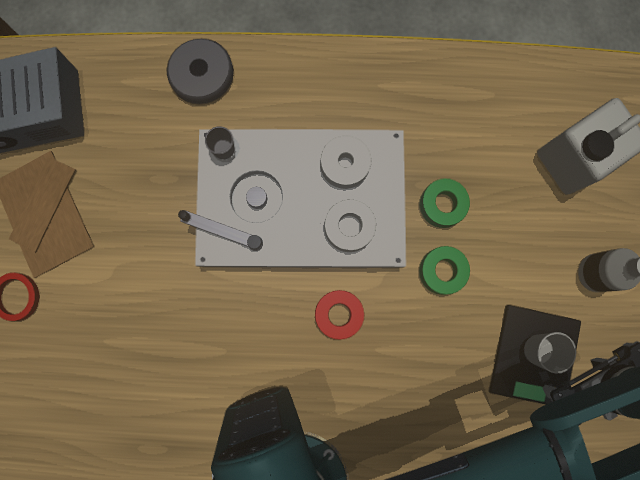

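View pics/scene.png

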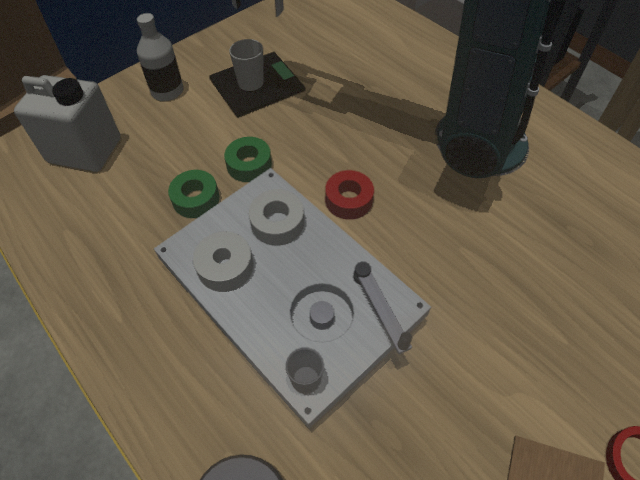

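The top view shows the station with its y to the left (+y world). The well and shaft are at (256,197), the keeper pivot at (255,243), the peg at (184,215), and the cup at (220,143).

Candidates for the ring:
- White ring with a wide bore at (350,225)
- White ring with a narrow bore at (346,162)
- Green rings at (445,203) and (445,270)
- Red rings at (340,315) and (15,297)

By the description, I choose the white wide-bore ring at (350,225), and I'll measure its bore.

Run:
```python
from h import *
def comps(m,amin):
    n,l,s,_=cv2.connectedComponentsWithStats(m.astype(np.uint8));return [l==i for i in range(1,n) if s[i,4]>amin]
for n in("top","scene"):
    c=info(n);f=np.load(n+".npz");p=f["p"];d=f["d"];X=cloud(c,d);Z=X[...,2];ok=d>0
    reg=ok&(abs(X[...,1])<.4)&(X[...,0]>.25)&(X[...,0]<.75)
    sat=p.max(2).astype(int)-p.min(2);grey=sat<30
    deck=reg&grey&(abs(Z-.07)<.008);cs=comps(deck,3000)
    print(n,"deckz",np.median(Z[cs[0]]))
    pts=X[cs[0]][:,:2].astype(np.float32);print(" deck rect",cv2.minAreaRect(pts),cv2.boxPoints(cv2.minAreaRect(pts)).round(4).tolist())
    for lo,hi,nm,a in((.1,.12,"ringtop",150),(.055,.085,'lvl',60),(.122,.15,"peg/cup",15),(.03,.05,"wellfloor",100)):
        for q in comps(reg&grey&(Z>lo)&(Z<hi),a):
            z=np.median(Z[q]);ct,h=cv2.findContours(q.astype(np.uint8),cv2.RETR_CCOMP,cv2.CHAIN_APPROX_NONE)
            for k,w in zip(ct,h[0]):
                if len(k)<12: continue
                P=plane(c,k.reshape(-1,2),z)[:,:2];ce,r=cv2.minEnclosingCircle(P.astype(np.float32))
                e=cv2.fitEllipse(P.astype(np.float32))
                print(" ",nm,"hole" if w[3]>=0 else "out","px",k.reshape(-1,2).mean(0).round(),"z",z.round(4),"circ",np.round([*ce,r],4),"ell",np.round([*e[0],*e[1]],4))
T=np.load("top.npz")["p"][100:280,160:420];S=np.load("scene.npz")["p"][180:420,140:440]
T=cv2.resize(T,None,fx=2.2,fy=2.2);S=cv2.resize(S,(0,0),fx=1.65,fy=1.65)
S=cv2.resize(S,(495,396));v=np.hstack([cv2.resize(T,(400,396)),S[:,:400]])
cv2.imwrite("pics/crop.png",v[...,::-1])
```

```text
top deckz 0.07067010940824425
 deck rect ((0.5866652131080627, 0.00303630530834198), (0.28231075406074524, 0.4206465780735016), 1.1916592121124268) [[0.44119998812675476, 0.21040000021457672], [0.4499000012874603, -0.2101999968290329], [0.732200026512146, -0.20430000126361847], [0.7233999967575073, 0.21619999408721924]]
  ringtop out px [345. 160.] z 0.1106 circ [ 0.6527 -0.0838  0.0514] ell [ 0.653  -0.084   0.0979  0.1006]
  ringtop hole px [345. 160.] z 0.1106 circ [ 0.6532 -0.0839  0.0163] ell [ 0.6528 -0.0839  0.0298  0.0304]
  ringtop out px [350. 225.] z 0.1107 circ [ 0.5253 -0.0944  0.0504] ell [ 0.5251 -0.0946  0.0974  0.0989]
  ringtop hole px [350. 225.] z 0.1107 circ [ 0.5245 -0.0946  0.0246] ell [ 0.5247 -0.0944  0.0463  0.0468]
  lvl out px [287. 201.] z 0.0707 circ [0.5865 0.0035 0.2505] ell [ 0.588  -0.0064  0.3185  0.4894]
  lvl hole px [350. 225.] z 0.0707 circ [ 0.5298 -0.0969  0.0547] ell [ 0.53   -0.0969  0.1046  0.1077]
  lvl hole px [256. 197.] z 0.0707 circ [0.5823 0.0923 0.0542] ell [0.5825 0.0925 0.1038 0.1061]
  lvl hole px [345. 161.] z 0.0707 circ [ 0.660
[... 2948 characters left out ...]
7.] z 0.1379 circ [0.6828 0.1659 0.0297] ell [0.6825 0.1658 0.0533 0.0582]
  peg/cup hole px [305. 368.] z 0.1379 circ [0.6831 0.1677 0.0245] ell [0.6832 0.1675 0.0445 0.0472]
  wellfloor out px [250. 166.] z 0.0355 circ [ 0.4511 -0.2897  0.0501] ell [ 0.4468 -0.2988  0.1003  0.1055]
  wellfloor out px [196. 202.] z 0.0351 circ [ 0.5932 -0.2896  0.0489] ell [ 0.5885 -0.3045  0.1021  0.1138]
  wellfloor out px [322. 315.] z 0.0406 circ [0.5813 0.0902 0.0528] ell [0.5802 0.0888 0.0976 0.1029]
  wellfloor hole px [322. 314.] z 0.0406 circ [0.5796 0.0883 0.0271] ell [0.5792 0.0883 0.0443 0.0538]
  wellfloor out px [332. 394.] z 0.0433 circ [0.6283 0.1743 0.1045] ell [0.7249 0.2187 0.0488 0.0508]
```

View pics/crop.png

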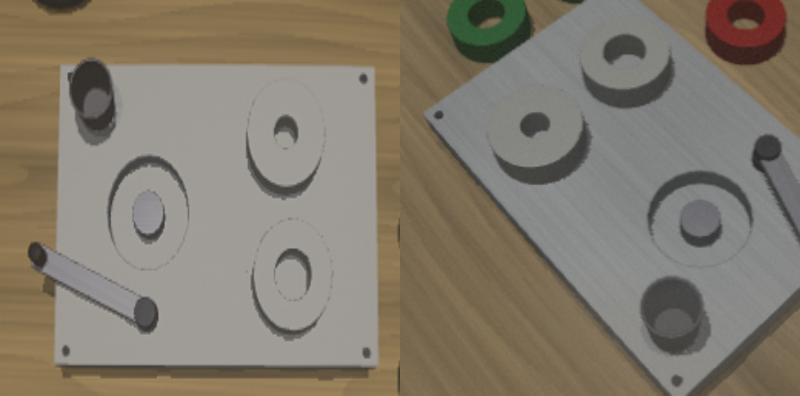

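The crop confirms it. The ring at (350,225) in the top view has a 46 mm bore with deck visible through it, at about (0.527,-0.092) with its top at 0.110. The other ring's bore measures 30 mm.

Plan: a 100 mm ring is too wide to grip from outside. I'll put the shut fingers into the bore, open them lightly so the ring centres on the tool, and slide it (+0.0585, +0.187) to the shaft.

step_arm(
  deltas=[
    [1, 0, 0, 0, 0.234],
    [1, 0, 0, 0, 0.234],
    [1, 0, 0, 0, 0.234],
    [1, 0, 0, 0, 0.234],
    [1, 0, 0, 0, 0],
  ],
  grip_force=5,
)

```text
t: 0.6
tcp_pos: [0.2479, -0.4906, 0.2049]
orientation: [-0.001, 1.0, 0.0, -0.0]
contact_force: [0.5, -0.6, 0.5]
finger_gap: 0.0575
gripper_force: 0.0
```

step_arm(
  deltas=[
    [1, 0.4, -0.6, 0, 0],
    [1, 0.4, -0.6, 0, 0],
    [1, 0.4, -0.6, 0, 0],
    [1, 0.4, -0.6, 0, 0],
    [1, 0.4, -0.6, 0, 0],
  ],
)

```text
t: 1.1
tcp_pos: [0.3485, -0.3396, 0.2052]
orientation: [-0.0, 1.0, 0.001, -0.0]
contact_force: [-0.0, -0.7, 0.2]
finger_gap: 0.0174
gripper_force: 0.0
```

step_arm(
  deltas=[
    [1, 0.4, -0.6, 0, 0],
    [1, 0.4, -0.6, 0, 0],
    [1, 0.4, -0.6, 0, 0],
    [1, 0.4, -0.6, 0, 0],
    [1, 0.4, -0.6, 0, 0],
  ],
)

```text
t: 1.6
tcp_pos: [0.4485, -0.1896, 0.2053]
orientation: [0.0, 1.0, 0.001, -0.0]
contact_force: [1.2, 0.3, -0.2]
finger_gap: 0.0007
gripper_force: 0.0
```

step_arm(
  deltas=[
    [1, 0.523, -0.65, 0, 0],
    [1, 0.523, -0.65, 0, 0],
    [1, 0.523, -0.65, 0, 0],
    [1, 0, 0, 0, 0],
    [1, 0, 0, 0, 0],
  ],
)

```text
t: 2.1
tcp_pos: [0.5265, -0.0929, 0.2049]
orientation: [0.0, 1.0, 0.002, -0.001]
contact_force: [-0.3, -0.5, -0.1]
finger_gap: 0.0004
gripper_force: 0.0
```

Run:
```python
from h import *
c=info("wrist");p,d=robot.camera("wrist");cv2.imwrite("pics/w1.png",p[...,::-1])
X=cloud(c,d);Z=X[...,2];print(robot.state()["tcp_pos"],-c[2].T@c[3])
for lo,hi in((.1,.12),(.055,.085)):
    m=((d>0)&(Z>lo)&(Z<hi)).astype(np.uint8);ct,h=cv2.findContours(m,cv2.RETR_CCOMP,cv2.CHAIN_APPROX_NONE)
    for k,w in zip(ct,h[0]):
        if len(k)<60: continue
        k=k.reshape(-1,2);P=plane(c,k,.1105 if lo>.09 else .07)[:,:2].astype(np.float32);print(lo,w[3]>=0,k.mean(0).round(),np.round(cv2.minEnclosingCircle(P),4) if 0 else np.round(np.r_[np.array(cv2.fitEllipse(P)[0]),np.array(cv2.fitEllipse(P)[1])],4))
```

```text
[ 0.52613355 -0.09369587  0.20506383] [ 0.61069234 -0.09300972  0.38367817]
0.1 False [ 89. 276.] [0.4944 0.0854 0.0255 0.0261]
0.1 False [317. 234.] [ 0.5305 -0.094   0.0921  0.0995]
0.1 True [317. 235.] [ 0.5287 -0.0942  0.0432  0.0447]
0.1 False [302.  55.] [ 0.6488 -0.0836  0.085   0.1016]
0.1 True [302.  52.] [ 0.653  -0.0836  0.0289  0.0295]
0.055 False [317. 231.] [ 0.5197 -0.0943  0.0419  0.047 ]
0.055 False [ 94. 153.] [0.5855 0.0892 0.0407 0.0471]
0.055 False [302.  55.] [ 0.6576 -0.0826  0.0285  0.0308]
0.055 False [230. 167.] [ 5.719e-01 -4.000e-04  2.843e-01  4.458e-01]
0.055 True [ 95. 152.] [0.5856 0.0878 0.0955 0.1013]
```

View pics/w1.png

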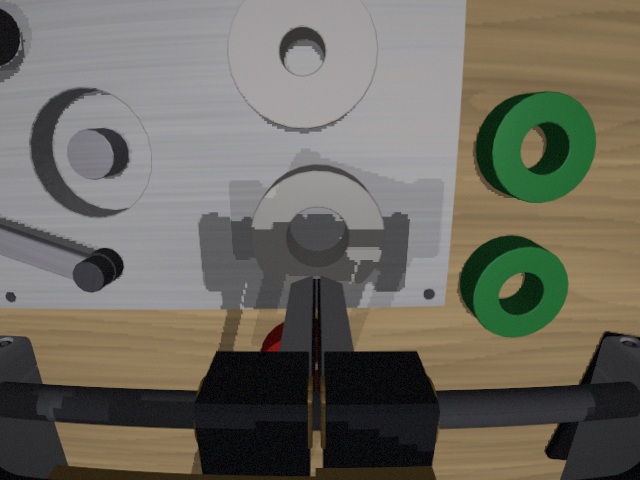

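The wrist view shows the fingers above the chosen ring, bore at (317,235), about (0.528,-0.094). This agrees with the fixed cameras, so I'm descending into the bore.

step_arm(
  deltas=[
    [1, 0.02, 0, 0.6, 0],
    [1, 0, 0, 0.6, 0],
    [1, 0, 0, 0.6, 0],
    [1, 0, 0, 0.4, 0],
    [1, 0, 0, 0.26, 0],
  ],
)

```text
t: 2.65
tcp_pos: [0.5257, -0.0947, 0.0805]
orientation: [-0.0, 1.0, -0.001, -0.001]
contact_force: [-0.2, -0.6, 0.3]
finger_gap: 0.0005
gripper_force: 0.0
```

step_arm(
  deltas=[
    [0.7, 0, 0, 0, 0],
    [0.7, 0, 0, 0, 0],
    [0.7, 0, 0, 0, 0],
    [0.7, 0, 0, 0, 0],
    [0.7, 0, 0, 0, 0],
  ],
)

```text
t: 3.15
tcp_pos: [0.5282, -0.0936, 0.0836]
orientation: [0.0, 1.0, -0.0, 0.001]
contact_force: [-0.8, -0.1, -0.8]
finger_gap: 0.0143
gripper_force: 0.0
```

step_arm(
  deltas=[
    [0.4, 0, 0, 0, 0],
    [0.4, 0, 0, 0, 0],
    [0.4, 0, 0, 0, 0],
    [0.4, 0, 0, 0, 0],
    [0.4, 0, 0, 0, 0],
  ],
  grip_force=5,
)

```text
t: 3.65
tcp_pos: [0.528, -0.0934, 0.0831]
orientation: [0.0, 1.0, -0.0, 0.001]
contact_force: [0.0, 1.1, 3.4]
finger_gap: 0.018
gripper_force: 4.4
```

Run:
```python
from h import *
import time
for i in range(5):
    p,d=robot.camera("wrist");s=robot.state();print(s["t"],s["tcp_pos"],s["finger_gap"],s["gripper_force"],s["contact_force"])
```

```text
3.7 [ 0.52795019 -0.09345985  0.08307603] 0.01808087266077371 4.465481236256892 [-0.00397626  0.63809791  3.35681962]
3.75 [ 0.52783691 -0.09341531  0.08300328] 0.017592059237643797 4.5804094086633995 [-0.01174159  0.5867537   4.2115786 ]
3.8 [ 0.52780019 -0.09341476  0.0829954 ] 0.0181920472371572 4.521700218465412 [-0.24197183  1.31645739  5.0024319 ]
3.85 [ 0.52779469 -0.09340314  0.08296471] 0.018108925459693136 4.59691705138539 [-0.95959229  1.81041295  5.13307693]
3.9 [ 0.52769418 -0.09338068  0.08289248] 0.018044841037726453 4.6408381847140845 [0.7135834  0.68765407 4.29414902]
```

step_arm(
  deltas=[
    [0.4, 0.073, -0.233, 0, 0],
    [0.4, 0.073, -0.233, 0, 0],
    [0.4, 0.073, -0.233, 0, 0],
    [0.4, 0.073, -0.233, 0, 0],
    [0.4, 0.073, -0.233, 0, 0],
  ],
)

```text
t: 4.4
tcp_pos: [0.5462, -0.0353, 0.0828]
orientation: [0.001, 1.0, -0.0, 0.0]
contact_force: [-0.7, -3.3, 5.8]
finger_gap: 0.0181
gripper_force: 4.9
```

step_arm(
  deltas=[
    [0.4, 0.073, -0.233, 0, 0],
    [0.4, 0.073, -0.233, 0, 0],
    [0.4, 0.073, -0.233, 0, 0],
    [0.4, 0.073, -0.233, 0, 0],
    [0.4, 0.073, -0.233, 0, 0],
  ],
)

```text
t: 4.9
tcp_pos: [0.5643, 0.023, 0.0828]
orientation: [0.001, 1.0, -0.0, 0.0]
contact_force: [-0.9, -4.2, 6.0]
finger_gap: 0.0181
gripper_force: 4.9
```

step_arm(
  deltas=[
    [0.4, 0.073, -0.233, 0, 0],
    [0.4, 0.073, -0.233, 0, 0],
    [0.4, 0.073, -0.233, 0, 0],
    [0.4, 0.073, -0.233, 0, 0],
    [0.4, 0, 0, 0, 0],
  ],
)

```text
t: 5.4
tcp_pos: [0.5791, 0.072, 0.0823]
orientation: [-0.001, 1.0, 0.001, 0.0]
contact_force: [0.9, 2.0, 3.5]
finger_gap: 0.0184
gripper_force: 5.2
```

```bash
cat > look.py <<'E'
from h import *
import sys
for n in ("top","scene"):
    c=info(n);p,d=robot.camera(n);cv2.imwrite(f"pics/{n}{sys.argv[1]}.png",p[...,::-1]);X=cloud(c,d);Z=X[...,2]
    m=((d>0)&(Z>.075)&(Z<.1145)&(X[...,0]>.49)&(X[...,0]<.7)&(X[...,1]>-.03)&(X[...,1]<.16)&(p.max(2)>100)).astype(np.uint8)
    print(n,m.sum(),"z",np.percentile(Z[m>0],[5,50,95]).round(4), "xy ext",np.percentile(X[m>0][:,0],[1,99]).round(4),np.percentile(X[m>0][:,1],[1,99]).round(4))
    m=((d>0)&(abs(Z-.1105)<.003)&(X[...,0]>.49)&(X[...,0]<.7)&(X[...,1]>-.03)&(X[...,1]<.16)).astype(np.uint8)
    if m.sum()>50:
        q=X[m>0][:,:2];print("  top-level pts extents",q.min(0),q.max(0),(q.min(0)+q.max(0))/2)
s=robot.state();print(s["t"],s["tcp_pos"],s["finger_gap"],s["gripper_force"],s["contact_force"])
E
python3 look.py 2
```

```text
top 364 z [0.0752 0.0947 0.1124] xy ext [0.4904 0.6919] [-0.029   0.1536]
  top-level pts extents [0.49895797 0.04868906] [0.56438402 0.1178808 ] [0.531671   0.08328493]
scene 764 z [0.0805 0.1096 0.112 ] xy ext [0.4976 0.6848] [0.0321 0.1595]
  top-level pts extents [0.57972103 0.02423137] [0.69925739 0.15953347] [0.63948921 0.09188242]
5.5 [0.57889033 0.07147996 0.0822437 ] 0.01848572334745719 5.143756766337901 [-0.07152951  2.45254571  3.09695599]
```

View pics/scene2.png

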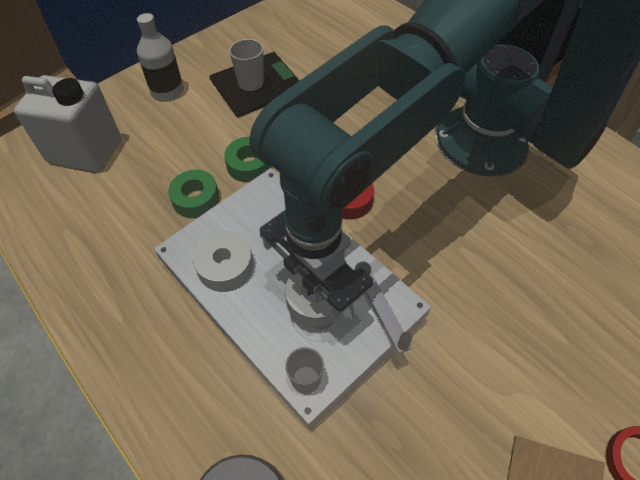

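The ring at (312,300) followed the gripper and is almost over the well. I'll go to about 5 mm short, then loosen and creep.

step_arm(
  deltas=[
    [0.4, 0.04, -0.13, 0, 0],
    [0.4, 0.04, -0.13, 0, 0],
    [0.4, 0.04, -0.13, 0, 0],
    [0.65, 0, 0, 0, 0],
    [0.65, 0, 0, 0, 0],
  ],
)

```text
t: 6.0
tcp_pos: [0.5843, 0.0898, 0.0818]
orientation: [-0.0, 1.0, 0.0, -0.001]
contact_force: [0.2, 0.7, 0.2]
finger_gap: 0.0172
gripper_force: 0.1
```

step_arm(
  deltas=[
    [0.65, 0.006, -0.02, 0, 0],
    [0.65, 0.006, -0.02, 0, 0],
    [0.65, 0.006, -0.02, 0, 0],
    [0.65, 0.006, -0.02, 0, 0],
    [0.65, 0.006, -0.02, 0, 0],
  ],
)

```text
t: 6.5
tcp_pos: [0.5862, 0.0942, 0.0824]
orientation: [-0.0, 1.0, -0.0, 0.0]
contact_force: [0.0, -0.7, -0.3]
finger_gap: 0.0165
gripper_force: 0.0
```

```bash
python3 look.py 3
python3 - <<'E'
from h import *
p,d=robot.camera("wrist");cv2.imwrite("pics/w3.png",p[...,::-1])
E
```

```text
top 400 z [0.0752 0.0842 0.0972] xy ext [0.4902 0.6966] [-0.0284  0.1407]
scene 841 z [0.0767 0.0804 0.0951] xy ext [0.4916 0.6865] [0.0515 0.1568]
  top-level pts extents [0.5778825  0.10509204] [0.69943549 0.15987394] [0.638659   0.13248299]
6.6 [0.58638623 0.09439221 0.08260467] 0.016357785568226202 0.0 [0.37882427 1.06329102 0.03711308]
```

View pics/w3.png

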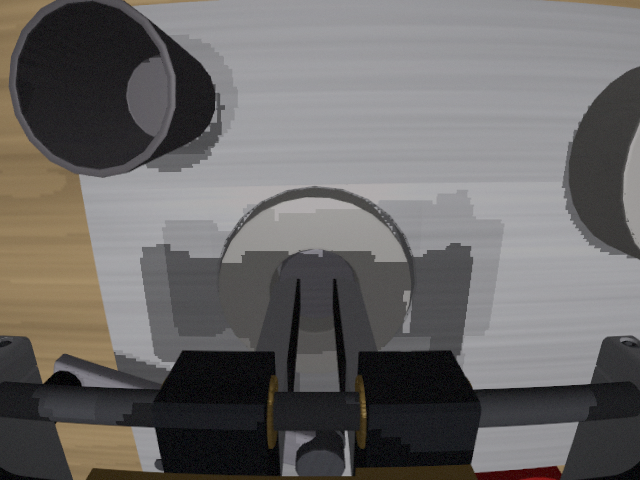

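The scene depth puts the ring's top at 0.080, so it has dropped home. The wrist view shows it concentric around the shaft at (315,285). Lifting off to verify.

step_arm(
  deltas=[
    [0.9, 0, 0, 0, 0],
    [0.9, 0, 0, 0, 0],
    [0.9, 0, 0, -0.6, 0],
    [0.9, 0, 0, -0.6, 0],
    [0.9, 0, 0, -0.6, 0],
  ],
)

```text
t: 7.15
tcp_pos: [0.5859, 0.0941, 0.1733]
orientation: [0.0, 1.0, -0.0, -0.0]
contact_force: [0.3, -0.3, 0.3]
finger_gap: 0.0048
gripper_force: 0.0
```

step_arm(
  deltas=[
    [0.2, -0.7, -0.5, 0, -0.29],
    [0.2, 0, 0, 0, -0.29],
    [0.2, 0, 0, 0, -0.29],
    [0.2, 0, 0, 0, -0.29],
    [0.2, 0, 0, 0, -0.29],
  ],
)

```text
t: 7.65
tcp_pos: [0.5511, 0.1192, 0.1726]
orientation: [0.0, 0.934, 0.357, 0.0]
contact_force: [-0.6, 0.2, -0.3]
finger_gap: 0.0372
gripper_force: 0.0
```

Run:
```python
from h import *
for n in("top","scene","wrist"):
    c=info(n);p,d=robot.camera(n);X=cloud(c,d);Z=X[...,2];ok=(d>0)&(X[...,1]>0)&(X[...,1]<.3)&(X[...,0]>.45)&(X[...,0]<.72)
    for lo,hi,nm,a in((.0765,.087,"ring",60),(.122,.134,"peg",15)):
        n_,l,s,_=cv2.connectedComponentsWithStats((ok&(Z>lo)&(Z<hi)).astype(np.uint8))
        for i in range(1,n_):
            if s[i,4]>a:
                q=X[l==i];A=np.linalg.lstsq(np.c_[q[:,:2],np.ones(len(q))],q[:,2],rcond=None)[0]
                print(n,nm,s[i],"z",np.median(q[:,2]).round(4),"mid",((q.min(0)+q.max(0))/2).round(4),"size",np.ptp(q,axis=0).round(3),"tilt",np.round(A[:2],3))
s=robot.state();print(s["t"],s["tcp_pos"],s["orientation"],s["joint_positions"],s["finger_gap"])
```

```text
top ring [256 179  24  41 532] z 0.0807 mid [0.5773 0.0684 0.0817] size [0.083 0.046 0.01 ] tilt [-0.001  0.008]
scene ring [ 292  283   60   57 2089] z 0.0803 mid [0.5858 0.0961 0.0805] size [0.099 0.098 0.008] tilt [-0.005 -0.004]
scene ring [292 363  27  15  73] z 0.0823 mid [0.6787 0.158  0.0817] size [0.036 0.028 0.01 ] tilt [0.01  0.047]
scene peg [400 331  13  13 117] z 0.1291 mid [0.5367 0.23   0.1275] size [0.018 0.018 0.01 ] tilt [-0.056 -0.097]
scene peg [288 351  34  22 121] z 0.128 mid [0.6793 0.1591 0.128 ] size [0.046 0.038 0.012] tilt [-0.012 -0.029]
scene peg [289 378  32  10  53] z 0.1286 mid [0.6918 0.177  0.128 ] size [0.034 0.031 0.012] tilt [-0.006 -0.05 ]
wrist ring [372  17  60  66 562] z 0.082 mid [0.6871 0.1637 0.0817] size [0.03  0.041 0.01 ] tilt [ 0.012 -0.003]
wrist ring [  304   156   136   131 10884] z 0.0797 mid [0.5853 0.0947 0.0792] size [0.099 0.099 0.005] tilt [-0.001 -0.001]
wrist ring [291 296  19  30 140] z 0.0832 mid [0.5009 0.0913 0.0818] size [0.011 0.026 0.01 ] tilt [-0.31   0.008]
wrist peg [375   0  17  18  70] z 0.1275 mid [0.6812 0.1869 0.1281] size [0.013 0.002 0.012] tilt [-0.196  4.522]
wrist peg [420   0  45  84 816] z 0.1279 mid [0.6863 0.1543 0.128 ] size [0.039 0.03  0.012] tilt [ 0.065 -0.105]
wrist peg [364  32  33  56 108] z 0.127 mid [0.6596 0.1697 0.128 ] size [0.012 0.032 0.012] tilt [-0.701  0.105]
wrist peg [142 145  33  31 760] z 0.1283 mid [0.5367 0.2291 0.1268] size [0.017 0.018 0.009] tilt [-0.113  0.094]
7.8 [0.55116567 0.11910791 0.17254269] [4.25965284e-05 9.35567533e-01 3.53147821e-01 7.84261225e-05] [ 1.12312794e-01  1.26528381e-01  1.39275769e+00 -4.40353938e-05
  1.62213359e+00  9.61239680e-01] 0.03781497492595522
```

The ring is home: its top is at 0.080, it is level, and its centre is at (0.5855,0.0949) against the shaft's (0.586,0.094). The peg is at (0.5367,0.229), so the keeper is at about 1.22 rad. Moving to the peg with the closing line tangent to its arc.

step_arm(
  deltas=[
    [0.2, 0, 0, 0, -0.257],
    [0.2, 0, 0, 0, -0.257],
    [0.2, 0, 0, 0, -0.257],
    [0.2, 0, 0, 0, -0.257],
    [0.2, 0, 0, 0, 0],
  ],
)

```text
t: 8.3
tcp_pos: [0.5512, 0.119, 0.1725]
orientation: [0.0, 0.815, 0.579, -0.0]
contact_force: [0.3, -1.0, -0.3]
finger_gap: 0.0376
gripper_force: 0.0
```

step_arm(
  deltas=[
    [0.2, 0.497, -0.244, 0, 0],
    [0.2, 0.497, -0.244, 0, 0],
    [0.2, 0.497, -0.244, 0, 0],
    [0.2, 0.497, -0.244, 0, 0],
    [0.2, 0, 0, 0, 0],
  ],
)

```text
t: 8.8
tcp_pos: [0.5368, 0.2319, 0.1723]
orientation: [-0.001, 0.814, 0.58, 0.0]
contact_force: [0.8, -0.7, 0.3]
finger_gap: 0.0373
gripper_force: 0.0
```

step_arm(
  deltas=[
    [0.2, -0.05, 0, 0.35, 0],
    [0.2, 0, 0, 0.5, 0],
    [0.2, 0, 0, 0.5, 0],
    [0.6, 0, 0, 0, 0],
    [0.8, 0, 0, 0, 0],
  ],
  grip_force=6,
)

```text
t: 9.3
tcp_pos: [0.5367, 0.2259, 0.105]
orientation: [0.0, 0.815, 0.58, -0.0]
contact_force: [1.2, 1.3, 0.2]
finger_gap: 0.0248
gripper_force: 0.0
```

step_arm(
  deltas=[
    [0.8, 0, 0, 0, 0],
    [0.8, 0, 0, 0, 0],
    [0.8, 0, 0, 0, 0],
    [0.8, 0, 0, 0, 0],
    [0.8, 0, 0, 0, 0],
  ],
)

```text
t: 9.8
tcp_pos: [0.5375, 0.2266, 0.1066]
orientation: [0.001, 0.814, 0.58, 0.001]
contact_force: [-0.7, -1.4, 5.1]
finger_gap: 0.0175
gripper_force: 6.0
```

The peg is gripped (17.5 mm gap). Swinging the keeper along its arc.

step_arm(
  deltas=[
    [0.8, -0.0145, 0.2895, 0, 0.2],
    [0.8, -0.0145, 0.2895, 0, 0.2],
    [0.8, -0.0145, 0.2895, 0, 0.2],
    [0.8, -0.0145, 0.2895, 0, 0.2],
    [0.8, -0.0145, 0.2895, 0, 0.2],
  ],
)

```text
t: 10.3
tcp_pos: [0.5966, 0.1868, 0.1065]
orientation: [0.0, 0.933, 0.359, -0.0]
contact_force: [-3.8, -2.5, 7.3]
finger_gap: 0.0176
gripper_force: 6.0
```

step_arm(
  deltas=[
    [0.8, -0.0145, 0.2895, 0, 0.2],
    [0.8, -0.0145, 0.2895, 0, 0.2],
    [0.8, -0.0145, 0.2895, 0, 0.2],
    [0.8, -0.0145, 0.2895, 0, 0.2],
    [0.8, 0, 0, 0, 0],
  ],
)

```text
t: 10.8
tcp_pos: [0.6261, 0.1358, 0.1063]
orientation: [0.001, 0.986, 0.167, -0.0]
contact_force: [-3.8, -1.3, 5.9]
finger_gap: 0.0179
gripper_force: 6.0
```

step_arm(
  deltas=[
    [0.8, -0.0145, 0.2895, 0, 0.2],
    [0.8, -0.0145, 0.2895, 0, 0.2],
    [0.8, -0.0145, 0.2895, 0, 0.2],
    [0.8, 0, 0, 0, 0],
    [0.8, 0, 0, 0, 0],
  ],
)

```text
t: 11.3
tcp_pos: [0.6335, 0.0955, 0.106]
orientation: [-0.001, 1.0, 0.019, -0.001]
contact_force: [-3.8, -0.0, 5.4]
finger_gap: 0.0178
gripper_force: 6.0
```

step_arm(
  deltas=[
    [0.8, 0, 0.03, 0, 0],
    [0.8, 0, 0.03, 0, 0],
    [0.8, 0, 0, 0, 0],
    [0.5, 0, 0, 0, 0],
    [0.2, 0, 0, 0, 0],
  ],
)

```text
t: 11.8
tcp_pos: [0.6344, 0.0922, 0.1047]
orientation: [0.0, 1.0, 0.02, 0.0]
contact_force: [-0.9, -0.1, -0.1]
finger_gap: 0.0283
gripper_force: 0.0
```

step_arm(
  deltas=[
    [0.2, 0, 0, 0, 0],
    [0.2, 0, 0, 0, 0],
    [0.2, 0, 0, 0, 0],
    [0.2, 0, 0, -0.5, 0],
    [0.2, 0, 0, -0.5, 0],
  ],
)

```text
t: 12.3
tcp_pos: [0.6336, 0.0919, 0.1541]
orientation: [0.0, 1.0, 0.019, -0.002]
contact_force: [0.6, -0.4, 0.9]
finger_gap: 0.0378
gripper_force: 0.0
```

step_arm(
  deltas=[
    [0.2, 0, 0, -0.8, 0],
    [0.2, -0.8, 0.3, -0.3, 0],
    [0.2, -0.8, 0.3, 0, 0],
    [0.2, -0.8, 0.3, 0, 0],
    [0.2, -0.8, 0.3, 0, 0],
  ],
)

```text
t: 12.8
tcp_pos: [0.4754, 0.0254, 0.2101]
orientation: [0.0, 1.0, 0.019, 0.0]
contact_force: [-0.3, -0.2, 0.3]
finger_gap: 0.0374
gripper_force: 0.0
```

Run:
```python
from h import *
for n in("top","scene"):
    c=info(n);p,d=robot.camera(n);cv2.imwrite(f"pics/{n}9.png",p[...,::-1]);X=cloud(c,d);Z=X[...,2];ok=(d>0)&(X[...,1]>-.2)&(X[...,1]<.3)&(X[...,0]>.45)&(X[...,0]<.72)
    for lo,hi,nm,a in((.0765,.086,"ring",60),(.124,.1315,"peg",15),(.135,.145,"cup",40),(.106,.115,"ring2",100)):
        n_,l,s,_=cv2.connectedComponentsWithStats((ok&(Z>lo)&(Z<hi)).astype(np.uint8))
        for i in range(1,n_):
            if s[i,4]>a:
                q=X[l==i];print(n,nm,"z",np.median(q[:,2]).round(4),"mid",((q.min(0)+q.max(0))/2).round(4)[:2],"size",np.ptp(q,axis=0).round(3)[:2])
s=robot.state();print(s["t"],s["tcp_pos"],s["contact_force"])
```

```text
top peg z 0.1281 mid [0.6953 0.178 ] size [0.018 0.015]
top peg z 0.1283 mid [0.6341 0.0947] size [0.018 0.018]
top cup z 0.1399 mid [0.6808 0.1631] size [0.055 0.053]
top ring2 z 0.1108 mid [ 0.6537 -0.0848] size [0.101 0.099]
scene ring z 0.0813 mid [ 0.6689 -0.0565] size [0.073 0.05 ]
scene ring z 0.0804 mid [0.5844 0.0631] size [0.086 0.032]
scene ring z 0.0802 mid [0.5861 0.1241] size [0.096 0.042]
scene ring z 0.0803 mid [0.6771 0.1585] size [0.033 0.029]
scene peg z 0.1289 mid [0.6359 0.0967] size [0.017 0.018]
scene peg z 0.1277 mid [0.6796 0.1472] size [0.039 0.014]
scene peg z 0.1278 mid [0.6588 0.1672] size [0.005 0.022]
scene peg z 0.1277 mid [0.6903 0.186 ] size [0.026 0.012]
scene cup z 0.1396 mid [0.6816 0.1646] size [0.055 0.056]
scene ring2 z 0.1104 mid [ 0.6554 -0.0816] size [0.1   0.102]
12.9 [0.47275909 0.02479882 0.20979704] [ 0.46271976  0.60810139 -0.07532952]
```

View pics/scene9.png

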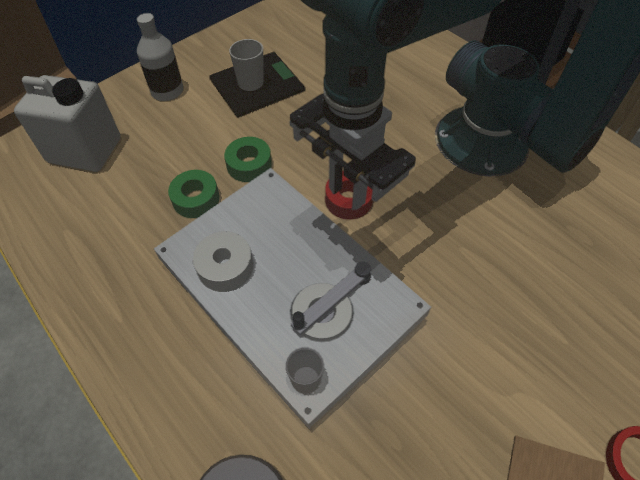

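The keeper lies across the ring with its peg at (299,320), which is about 0.01 rad from the stop. The ring is home at (322,311), the other ring and the cup have not moved, and the gripper is clear.

```bash
python3 -c "
from bench import robot
print(robot.finish_job())"
```

```text
the job is handed in; nothing more can be done
None
```

The job is handed in, with no verdict returned: my last images show the 46 mm-bore ring home and level over the shaft, the keeper within about 0.01 rad of its stop, the other ring and the cup where they began, and the gripper clear.

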